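Show the worn brake pad to the inspection camera

ROBOT

A 7-joint arm with a two-finger parallel gripper is mounted at the origin on the work surface. World frame = base frame: x ahead of the robot, y to its left, z up, the work surface at z = 0. Lengths are in m, angles in rad, forces in N, time in s.
With the tool pointing down it reaches from about 0.4 to 0.85 m from the base axis. Payload 4.5 kg.
Tool frame: the origin (TCP) lies between the finger pads, 19 mm behind the fingertips; this is the grasp point; z points along the fingers, y is the line along which they close (so a half turn about z gives the same grasp; the last joint's range is limited). The gripper opens to 88 mm and grips with 3 to 60 N. Pads are 18 mm wide; open, the fingers measure 123 mm over their backs; the gripper's body (75 mm by 187 mm) begins 45 mm behind the grasp point.
Start: joints at [-1.229, 0.689, -0.195, 1.565, 0.157, 0.902, -0.215], TCP at [0.189, 0.596, 0.257] pointing down, gripper open.
Joint ranges: [-3.01, 3.01], [-0.46, 2.08], [-1.47, 1.51], [0.13, 2.56], [-1, 4.14], [0.04, 2.09], [-2.66, 2.66]. Speed limits (rad/s): [2.57, 2.57, 3.14, 3.14, 3.14, 3.14, 3.14].

INTERFACE

Orientations are given as a unit quaternion [x, y, z, w].
In Python, from plant import r gives the robot as it stands.
- The arm moves only by the tool play_rows, never from a script. Its arguments are lists of equal length, an entry for each row: "translation": the shift along the tool's x, y, z in m, a list of three; "delta_rot": the turn, a rotation vector about the tool's x, y, z in degrees, a list of three; "grip": the opening, from -1 (shut) to 1 (fully open). In form: {"translation": [[x, y, z], ...], "delta_rot": [[rx, ry, rz], ...], "grip": [grip, ...]}. A call has 1 to 20 rows; each row shifts and turns the commanded pose from where the row before left it, along the tool's axes as they then stand; what a row does not reach is not made up. A row lasts 1/8 s, in which the tool goes at most 62.5 mm and 10.7 degrees, less where a joint would pass 70% of its speed; a pose out of reach is approached as far as the arm can. A call with a gripper value outside its range is refused whole. The fingers move at their own pace and stop on an object; "squeeze" is the grip in N (left out, the last holds). Time passes only in rows, so rows that do not move let the fingers close. It gives the time, the measured TCP pose, the force, the opening and the grip force at its end, in the units of the state.
- r.get_state(): the state, without advancing time (a new reading comes with each control period).
- r.snapshot(name): name is "side" or "top" or "wrist"; returns the picture (420x560x3 uint8, blue, green, red); there is no depth.
- r.get_calibration(name): a dict with "intrinsics" (3x3 intrinsics, pixels), "eye" and "rotation" of the camera in the world. Camera axes: x right, y up, looking along -z (the intrinsics and any distortion apply to the point x, -y, -z); pixel columns grow to the right and rows downward; lengths in m; the calibration is good to about 2 mm. The wrist camera is an equidistant fisheye: a pixel r from the principal point sees the ray r / f radians off the axis. A picture is of the moment at which its call begins: read the wrist's pose just before it. get_calibration takes no time and is no camera call; for the wrist camera it gives the pose at the moment of the call.
- r.finish_job(): hands the job in; it is judged then, once.
Trained networks look in the newest picture that a camera, given by its name, has taken for a name from the list of things; names that differ only in an ending like _2 or _b are one class to them, and where a whole thing is asked for, a point or a joint stands for the part that bears it (a point fixed in the world has none). Each returns a list of dicts, best first, with "confidence" (0 to 1); they miss things now and then, are a little off and sometimes report something else, mostly with a low value. They report only what shows in the picture. A call takes as long as a camera call.
- r.look_for(camera, target): "point" ([x, y, z] in m, in world coordinates, good to about 4 mm: the middle of the surface that is visible of it).
- r.silhouettes(camera, target): "pixels" (420x560 bool, what is visible of it).
The state is a dict: "clock": time; "q": joint angles; "qd": joint speeds; "joint_torque": joint torques, N m; "tool_pos": TCP position; "eef_rot": TCP orientation; "contact_force": force on the tool from outside, world axes, zero at the start; "moment": the same for the moment, N m; "opening": opening from 0.0 (shut) to 1.0 (fully open); "finger_force": force on a finger pad.
Only numpy, scipy, OpenCV 4.12 (cv2) and the standard library are available. Lean on these libraries where they do the work, as an engineer would, in place of code of your own. Each camera call takes 0.05 s, during which the arm holds its last target. There are 200 camera calls.

TASK

Take the more worn brake pad (the one with the thinner lining) out of the brake carrier: hold it by the steel tab on its top edge with your fingers off the lining, slide its ears out of their guides and lift it away. Then hold it still in the air in front of the inspection camera for a picture, tab uppermost, with the lining facing the lens squarely, its middle on the lens axis and its face 150 mm from the lens, and finish there, still holding it. Leave the thicker pad in the carrier, the camera's aim and the other things on the bench as they are.

Things in the scene. Friction and masses are not known exactly. Their poses are not given: they have to be found in the camera images.
- carrier: Dark iron brake carrier fixed on a light plate (150 x 240 x 10 mm), turned any way on the bench. Origin: middle of the plate's underside; x the brake disc's axis, y its long way, z up. A post at each y end (100 mm high, inner face |y| 72.5 mm, outside |y| 105) holds the pads' ears; between them only low tie bars, 28 mm high, at |x| 44 to 60 mm. The thin pad stands on its -x side.
- guides (a point): Outer (-x) end of the thin pad's ear guides, midway between the posts: carrier x = -44, y = 0, z = 71 mm, carrier axes. Each guide is a groove along x, |x| 18 to 44 mm, open towards the middle and at its ends, lower lip 64 mm and upper lip 78.5 to 88.5 mm above the bench, both |y| 61 to 73 mm. A pad slides freely in it along x but cannot be lifted while its ears are under the upper lips.
- thin_pad: Worn pad, 0.3 to 0.5 kg, upright in the carrier. Steel back plate 8 mm thick, 120 mm long (y), 52 mm high, ears at 30 to 42 mm height reaching y = +-71 mm. Origin: middle of the bottom edge, mid-thickness, 34 mm above the bench and near carrier x = -33 mm. x points out of the lining, at the start along carrier +x; z up. Sliding 15 mm towards its -x frees the ears (20 to 25 mm is safe).
- tab (a point): Middle of the thin pad's steel tab: pad x = 0, y = 0, z = 61 mm, pad axes. The tab stands in the middle of the top edge, 44 mm long (y), 8 mm thick (x), from 52 to 70 mm above the pad's bottom edge; its lower end is 4 mm above the top of the lining. Free all round: the other pad's tab is 58 mm away, face to face.
- thin_lining: Thin pad's friction lining, two dark blocks on the +x face of its plate: 4 mm thick, 108 mm long (y), 44 mm high (4 to 48 mm above the pad's bottom edge). Origin: middle of its exposed face, at pad x = 8, y = 0, z = 26 mm; pad axes, x out of the face. Fingers must not press on it (over 2 N).
- thick_pad: The other brake pad, 0.45 kg: same plate, ears and tab, but a lining 11 mm thick. It stands on the carrier's +x side (origin near x = +33 mm), lining towards the thin pad, so its x is the carrier's -x. Origin and axes as for the thin pad. Stays where it is.
- lens (a point): Middle of the lens front (34 mm barrel in a 68 mm ring light) of a small black camera on the bench stand, 0.25 to 0.28 m above the bench. The camera looks along this frame's -x, tilted down 0.28 to 0.55 rad; y is level, z the camera's up. The lining's middle belongs at x = -150 mm, y = z = 0 in this frame, with the pad's axes parallel to it: pad x towards the lens, tab up.
- camera_stand: Bench stand of the camera, fixed: base plate 170 x 130 x 14 mm, from x = -20 to +150 mm, and an 18 mm steel post 350 mm high at x = 110 mm. The camera looks towards its -x, roughly to the robot.
- grease_tub: White tub, 96 mm diameter, 80 mm high, standing; origin at the middle of its underside. Bystander.
- slide_gauge: Steel slide gauge with a black display, 225 mm long (x), about 60 mm over the jaws (y), 12 mm high, lying flat; origin on the bench under the middle of its beam. Bystander.
- wrench: Steel wrench lying flat along its x; origin on the bench under its middle. Bystander.
- housing: Aluminium caliper housing taken off the brake, about 130 x 190 x 70 mm, 2.4 kg, lying on the bench; origin at the middle of its underside. Bystander.

How it is judged:
At the end, for the whole second after the job is handed in: The gripper alone holds the thin pad in the air by its tab (TCP within 40 mm of it), still, tab up, over 100 mm above the bench; lining's middle 150 +- 20 mm before the lens, within 20 mm of the lens axis each way, square and level within 0.2 rad; thick pad within 12 mm of its start (x of thin_lining in the frame of lens between -0.17 and -0.13 m and y of thin_lining in the frame of lens between -0.02 and 0.02 m and z of thin_lining in the frame of lens between -0.02 and 0.02 m and angle between the x axis of thin_lining and the x axis of lens, either way round below 0.2 rad and angle between the y axis of thin_lining and the y axis of lens, either way round below 0.2 rad and angle between thin_lining's own x axis and vertical below 1.5 rad and angle between thin_lining's own z axis and vertical below 0.9 rad and distance between the grasp point and tab below 0.04 m and height (world z) of thin_pad above 0.1 m and contact force between the fingers and thin_pad above 3 N and linear speed of thin_pad below 0.02 m/s and angular speed of thin_pad below 0.15 rad/s and contact force between thin_pad and carrier below 0.3 N and contact force between thin_pad and camera_stand below 0.3 N and contact force between thin_pad and thick_pad below 0.3 N and distance of thick_pad from where it was at the start of the episode below 0.012 m); the arm keeps its last pose, push and grip.
It fails at once if the fingers press on the thin pad's friction lining (contact force between the fingers and thin_lining above 2 N).
It fails at once if the thick pad is shifted in the carrier (distance of thick_pad from where it was at the start of the episode above 0.012 m).
It fails at once if the camera is knocked out of its aim (distance of lens from where it was at the start of the episode above 0.012 m).
It fails at once if the tub, slide gauge, wrench or caliper housing is pushed aside (distance of any of grease_tub, slide_gauge, wrench, housing from where it was at the start of the episode above 0.03 m).
It also fails if it takes over 38 s, if anything falls off the work surface, if the arm or the gripper's body presses on something with over 40 N, if the wrist force passes 120 N, or if a joint passes its speed limit or range.

## Working session

There is one attempt and no reset: what is moved stays moved. The work goes in short steps, Python scripts to look and compute and a tool call to move; the robot and the scene stay as the last step left them, time stands still between calls to the robot, and variables do not carry over. Pictures are saved under pics/ and viewed, at most 10 in all, crops included, and the job is handed in when it is done.

Besides the shell and the picture viewer there is one more tool, called after "Call:" by a JSON object that holds its "api" and its "payload". play_rows: Moves the arm, as the interface text tells. Its arguments: {"type":"object","properties":{"translation":{"type":"array","items":{"type":"array","items":{"type":"number"}}},"delta_rot":{"type":"array","items":{"type":"array","items":{"type":"number"}}},"grip":{"type":"array","items":{"type":"number"}},"squeeze":{"type":"number"}},"required":["translation","delta_rot","grip"]}

```bash
mkdir -p pics; cat > h.py <<'E'
import numpy as np, cv2
from scipy.spatial.transform import Rotation as R
from plant import r
E
python3 - <<'E'
from h import *
s=r.get_state(); print(s['clock'],s['tool_pos'],s['eef_rot'],s['opening'],s['contact_force'])
ims=[]
for c in ("side","top"):
    im=r.snapshot(c); cv2.imwrite(f'pics/{c}1.png',im)
    k=r.get_calibration(c); print(c,np.round(k['eye'],3).tolist(),np.round(k['rotation'],3).tolist(),np.round(k['intrinsics'],1).tolist(),[x for x in k])
    for t in ("carrier","guides","thin_pad","tab","thin_lining","thick_pad","lens","camera_stand","grease_tub","slide_gauge","wrench","housing"):
        print(t,[(np.round(d['point'],3).tolist(),round(d['confidence'],2)) for d in r.look_for(c,t)][:3])
print(r.get_state()['clock'])
E
```

```text
0.0 [0.18920773 0.59504277 0.25659238] [ 1.53253383e-01  9.88186490e-01 -9.24414833e-04 -8.59143017e-05] 1.0010814730769615 [ 0.46305333 -0.36575521  0.51817646]
side [-0.166, -0.846, 0.825] [0.469, -0.168, -0.315, 0.808] [[388.1, 0.0, 280.4], [0.0, 388.1, 208.0], [0.0, 0.0, 1.0]] ['intrinsics', 'eye', 'rotation']
carrier [([0.444, -0.129, 0.028], 0.57), ([0.432, -0.094, 0.069], 0.26), ([0.778, 0.166, 0.082], 0.19)]
guides [([0.442, -0.132, 0.029], 0.71), ([0.43, -0.096, 0.07], 0.16)]
thin_pad []
tab [([0.438, -0.096, 0.071], 0.61), ([0.48, -0.49, 0.064], 0.32)]
thin_lining [([0.732, 0.176, 0.294], 0.66)]
thick_pad [([0.495, -0.079, 0.083], 0.72)]
lens [([0.732, 0.174, 0.297], 0.9), ([0.411, 0.199, 0.003], 0.62)]
camera_stand [([0.778, 0.168, 0.079], 0.61)]
grease_tub [([0.345, 0.298, 0.056], 0.67)]
slide_gauge [([0.41, 0.201, 0.005], 0.73)]
wrench [([0.609, 0.43, 0.005], 0.61)]
housing [([0.479, -0.49, 0.065], 0.84)]
top [0.388, -0.036, 1.812] [-0.035, 0.031, 0.708, -0.705] [[541.7, 0.0, 266.5], [0.0, 541.7, 210.3], [0.0, 0.0, 1.0]] ['intrinsics', 'eye', 'rotation']
carrier [([0.461, -0.084, 0.011], 0.6)]
guides [([0.463, -0.082, 0.011], 0.92)]
thin_pad [([0.439, -0.09, 0.082], 0.64)]
tab [([0.411, 0.204, 0.006], 0.56)]
thin_lining [([0.44, -0.092, 0.085], 0.74), ([0.492, -0.071, 0.079], 0.39), ([0.458, -0.079, 0.012], 0.31)]
thick_pad [([0.495, -0.07, 0.079], 0.58), ([0.461, -0.081, 0.011], 0.38)]
lens [([0.736, 0.187, 0.302], 0.92), ([0.464, -0.078, 0.014], 0.69)]
camera_stand [([0.758, 0.176, 0.012], 0.61)]
grease_tub [([0.353, 0.315, 0.078], 0.98)]
slide_gauge [([0.409, 0.207, 0.007], 0.8)]
wrench [([0.61, 0.436, 0.006], 0.85)]
housing [([0.49, -0.476, 0.067], 0.79)]
1.3
```

View pics/top1.png

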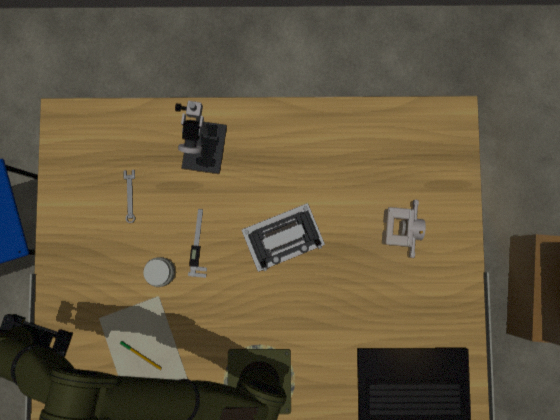

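View pics/side1.png

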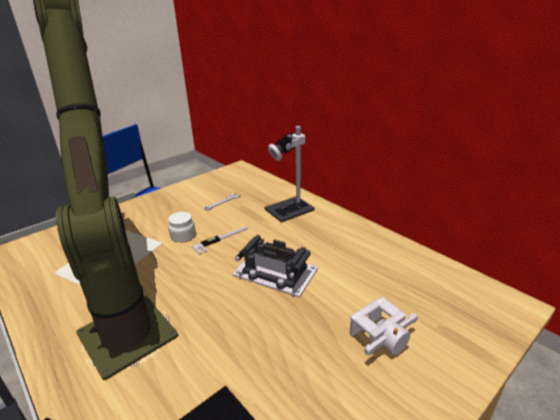

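The top view shows the carrier around pixel (283,237), yawed about 20°. The thin pad is on its near side and the camera stand is at (205,145). The side view agrees. Next I'll get the yaw from silhouettes and the joint-side geometry.

```bash
cat >> h.py <<'E'
def ray(c,uv,K=None):
    K=K or r.get_calibration(c); I=np.array(K['intrinsics']); 
    p=(np.atleast_2d(uv).astype(float)-I[:2,2])/[I[0,0],I[1,1]]
    if c=='wrist':
        t=np.linalg.norm(p,axis=1,keepdims=True); d=np.c_[p*np.sinc(t/np.pi),np.cos(t)]
    else: d=np.c_[p,np.ones(len(p))]
    q=np.array(K['rotation']); M=R.from_matrix(q) if q.shape==(3,3) else R.from_quat(q)
    return np.array(K['eye']),M.apply(d*[1,-1,-1])
def onz(c,uv,z,K=None):
    e,d=ray(c,uv,K); return e+d*((z-e[2])/d[:,2])[:,None]
E
python3 - <<'E'
from h import *
for t in("carrier","thin_pad","thick_pad","camera_stand","lens"):
    for d in r.silhouettes("top",t)[:2]:
        m=d['pixels'].astype(np.uint8); rc=cv2.minAreaRect(cv2.findNonZero(m))
        for z in (0.01,.1):
            b=onz("top",cv2.boxPoints(rc),z)[:,:2]
            e=[b[1]-b[0],b[2]-b[1]]
            print(t,round(d['confidence'],2),m.sum(),z,b.mean(0).round(3),[(round(np.linalg.norm(x),3),round(np.degrees(np.arctan2(x[1],x[0])),1)) for x in e])
im=cv2.imread('pics/top1.png')[90:290,150:350]
cv2.imwrite('pics/c1.png',cv2.resize(im,(600,600),interpolation=cv2.INTER_CUBIC))
E
```

```text
carrier 0.79 2831 0.01 [ 0.465 -0.079] [(np.float64(0.241), np.float64(-68.4)), (np.float64(0.154), np.float64(-158.9))]
carrier 0.79 2831 0.1 [ 0.461 -0.077] [(np.float64(0.229), np.float64(-68.4)), (np.float64(0.147), np.float64(-158.9))]
thin_pad 0.55 1475 0.01 [ 0.495 -0.481] [(np.float64(0.194), np.float64(-5.5)), (np.float64(0.142), np.float64(-94.4))]
thin_pad 0.55 1475 0.1 [ 0.489 -0.459] [(np.float64(0.185), np.float64(-5.5)), (np.float64(0.135), np.float64(-94.4))]
thick_pad 0.8 182 0.01 [ 0.497 -0.069] [(np.float64(0.109), np.float64(-63.7)), (np.float64(0.021), np.float64(-154.0))]
thick_pad 0.8 182 0.1 [ 0.491 -0.067] [(np.float64(0.103), np.float64(-63.7)), (np.float64(0.02), np.float64(-154.0))]
camera_stand 0.8 2557 0.01 [0.806 0.193] [(np.float64(0.169), np.float64(-86.1)), (np.float64(0.258), np.float64(-175.8))]
camera_stand 0.8 2557 0.1 [0.785 0.181] [(np.float64(0.16), np.float64(-86.1)), (np.float64(0.245), np.float64(-175.8))]
lens 0.62 593 0.01 [0.809 0.235] [(np.float64(0.078), np.float64(-90.4)), (np.float64(0.114), np.float64(-179.6))]
lens 0.62 593 0.1 [0.788 0.221] [(np.float64(0.074), np.float64(-90.4)), (np.float64(0.108), np.float64(-179.6))]
lens 0.24 295 0.01 [0.609 0.436] [(np.float64(0.034), np.float64(-90.3)), (np.float64(0.172), np.float64(-179.0))]
lens 0.24 295 0.1 [0.598 0.413] [(np.float64(0.032), np.float64(-90.3)), (np.float64(0.164), np.float64(-179.0))]
```

View pics/c1.png

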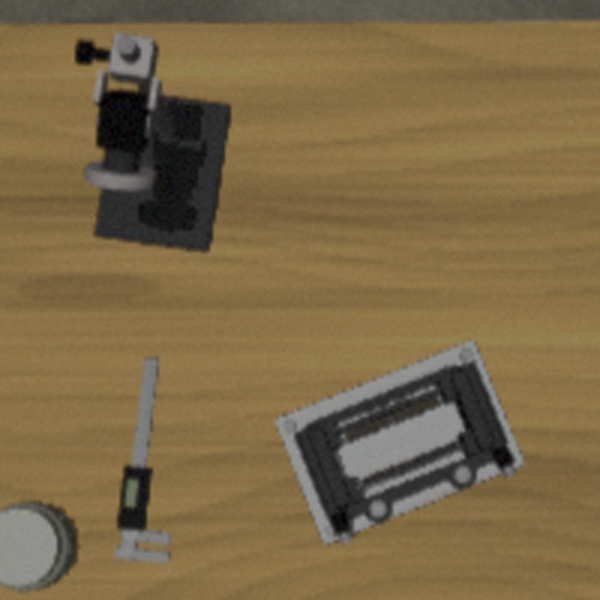

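```bash
cat >> h.py <<'E'
def rows(p1,R1,n,p0=None,R0=None):
    """n rows from (p0,R0) (default: now) to (p1,R1), straight line; prints them, returns rounded end"""
    s=r.get_state(); p=np.array(s['tool_pos'] if p0 is None else p0); Q=R.from_quat(s['eef_rot']) if R0 is None else R0
    rv=(Q.inv()*R1).as_rotvec(); P0=p.copy(); Q0=Q; T=[];D=[]
    for i in range(1,n+1):
        t=Q.inv().apply(P0+(np.array(p1)-P0)*i/n-p).round(4)
        w=np.degrees((Q.inv()*(Q0*R.from_rotvec(rv*i/n))).as_rotvec()).round(1)
        p=p+Q.apply(t); Q=Q*R.from_rotvec(np.radians(w)); T.append(t.tolist()); D.append(w.tolist())
    print(T,D,sep='\n'); return p,Q
def down(yaw):  # tool down, tool y at yaw (rad)
    y=np.array([np.cos(yaw),np.sin(yaw),0]); z=np.array([0,0,-1.]); return R.from_matrix(np.c_[np.cross(y,z),y,z])
E
python3 - <<'E'
from h import *
s=r.get_state(); k=r.get_calibration('wrist'); print(k)
Q=R.from_quat(s['eef_rot']); print(Q.inv().apply(np.array(k['eye'])-s['tool_pos']), Q.inv().apply(R.from_quat(k['rotation']).as_matrix().T if np.array(k['rotation']).shape==(4,) else np.array(k['rotation']).T))
p,q=rows([.48,.28,.28],down(np.radians(40)),8)
print(p);p,q=rows([.42,-.10,.23],down(np.radians(21.4)),8,p,q)
for px in ([201,171],[150+231/3,90+104/3],[150+211/3,90+250/3],[150+95/3,90+236/3]): print(onz('top',[px],.014))
E
```

```text
{'intrinsics': array([[325.1922621 ,   0.        , 280.12800014],
       [  0.        , 325.1922621 , 212.06514434],
       [  0.        ,   0.        ,   1.        ]]), 'eye': array([0.11877114, 0.61807525, 0.38466915]), 'rotation': array([-0.11661456, -0.08468298,  0.5845037 ,  0.79848936])}
[ 7.40472166e-02 -1.65106303e-05 -1.27191311e-01] [[ 6.04565186e-04  9.99999029e-01  1.25585998e-03]
 [ 9.58455567e-01 -9.37671696e-04  2.85240333e-01]
 [ 2.85241233e-01  1.03123961e-03 -9.58455203e-01]]
[[-0.0466, -0.0266, -0.0028], [-0.0483, -0.0233, -0.0028], [-0.0499, -0.0198, -0.0029], [-0.0511, -0.0162, -0.0028], [-0.0521, -0.0126, -0.0028], [-0.0529, -0.0088, -0.0028], [-0.0534, -0.0051, -0.0028], [-0.0536, -0.0013, -0.0029]]
[[0.0, -0.0, 4.0], [0.0, -0.0, 4.1], [0.0, -0.0, 4.0], [0.0, -0.0, 4.1], [0.0, -0.0, 4.0], [0.0, -0.0, 4.1], [0.0, -0.0, 4.0], [0.0, -0.0, 4.1]]
[0.47999998 0.2800565  0.28003503]
[[-0.0316, -0.0363, 0.0062], [-0.033, -0.0349, 0.0063], [-0.0344, -0.0336, 0.0062], [-0.0358, -0.0322, 0.0063], [-0.037, -0.0307, 0.0062], [-0.0383, -0.0291, 0.0063], [-0.0394, -0.0277, 0.0062], [-0.0404, -0.026, 0.0063]]
[[0.0, -0.0, 2.3], [0.0, -0.0, 2.3], [0.0, -0.0, 2.4], [0.0, -0.0, 2.3], [0.0, -0.0, 2.3], [0.0, -0.0, 2.3], [0.0, -0.0, 2.3], [0.0, -0.0, 2.4]]
[[0.68973538 0.19451856 0.014     ]]
[[0.84787774 0.10749346 0.014     ]]
[[0.68144768 0.12950724 0.014     ]]
[[0.69803375 0.25961365 0.014     ]]
```

```bash
cat >> h.py <<'E'
def lensR(yaw,th):  # lens frame axes
    x=np.array([np.cos(yaw)*np.cos(th),np.sin(yaw)*np.cos(th),np.sin(th)]); y=np.array([-np.sin(yaw),np.cos(yaw),0]); return R.from_matrix(np.c_[x,y,np.cross(x,y)])
def toolR(L):  # tool y = lens x, tool z = -lens z
    M=L.as_matrix(); return R.from_matrix(np.c_[np.cross(M[:,0],-M[:,2]),M[:,0],-M[:,2]])
E
python3 - <<'E'
from h import *
p,q=rows([.54,.2,.28],toolR(lensR(np.radians(-8),.4)),10); print(p)
print(onz('top',[[189.7,149.3]],.3))
E
```

```text
[[-0.0454, -0.0271, -0.0023], [-0.0487, -0.0205, -0.0017], [-0.0512, -0.0136, -0.0009], [-0.0525, -0.0063, 0.0002], [-0.0529, 0.001, 0.0016], [-0.0522, 0.0081, 0.0033], [-0.0505, 0.015, 0.005], [-0.0477, 0.0217, 0.007], [-0.0441, 0.0278, 0.0092], [-0.0396, 0.0332, 0.0113]]
[[-1.9, -1.6, 7.9], [-1.9, -1.6, 7.9], [-1.9, -1.6, 8.0], [-1.9, -1.6, 7.9], [-1.9, -1.6, 7.9], [-1.9, -1.6, 7.9], [-1.9, -1.6, 7.9], [-1.9, -1.6, 8.0], [-1.9, -1.6, 7.9], [-1.9, -1.6, 7.9]]
[0.53995673 0.20001956 0.27997767]
[[0.70409652 0.19035809 0.3       ]]
```

Call:
{"api": "play_rows", "payload": {"translation": [[-0.045, -0.027, -0.002], [-0.049, -0.0205, -0.002], [-0.051, -0.0135, -0.001], [-0.0525, -0.006, 0], [-0.053, 0.001, 0.0015], [-0.052, 0.008, 0.0035], [-0.0505, 0.015, 0.005], [-0.0475, 0.0215, 0.007], [-0.044, 0.028, 0.009], [-0.0395, 0.033, 0.0115], [0, 0, 0], [0, 0, 0]], "delta_rot": [[-1.9, -1.6, 7.9], [-1.9, -1.6, 7.9], [-1.9, -1.6, 8.0], [-1.9, -1.6, 7.9], [-1.9, -1.6, 7.9], [-1.9, -1.6, 7.9], [-1.9, -1.6, 7.9], [-1.9, -1.6, 8.0], [-1.9, -1.6, 7.9], [-1.9, -1.6, 7.9], [0, 0, 0], [0, 0, 0]], "grip": [0, 0, 0, 0, 0, 0, 0, 0, 0, 0, 0, 0]}}

```text
clock: 3.05
tool_pos: [0.5391, 0.2017, 0.28]
eef_rot: [0.739, 0.644, 0.13, 0.149]
contact_force: [0.3, 0.3, 0.3]
opening: 0.502
finger_force: 0.0
```

```bash
python3 - <<'E'
from h import *
s=r.get_state(); print(s['clock'],s['tool_pos'],R.from_quat(s['eef_rot']).as_matrix().round(3),s['opening'],s['q'])
k=r.get_calibration('wrist'); im=r.snapshot('wrist'); cv2.imwrite('pics/w1.png',im)
import pickle; pickle.dump(k,open('w1.pkl','wb'))
for t in ("lens","camera_stand"): print(t,[(np.round(d['point'],3).tolist(),round(d['confidence'],2)) for d in r.look_for('wrist',t)][:3])
E
```

```text
3.05 [0.53912428 0.2017127  0.27995256] [[ 0.137  0.913  0.384]
 [ 0.991 -0.127 -0.052]
 [ 0.001  0.388 -0.922]] 0.5021892535699112 [-0.83580957  0.5305767   0.40673533  2.02811239  0.11913862  0.29868023
 -0.75891343]
lens [([0.709, 0.197, 0.295], 0.77)]
camera_stand [([0.74, 0.193, 0.046], 0.58), ([0.525, -0.072, 0.009], 0.55), ([0.418, 0.204, 0.009], 0.52)]
```

View pics/w1.png

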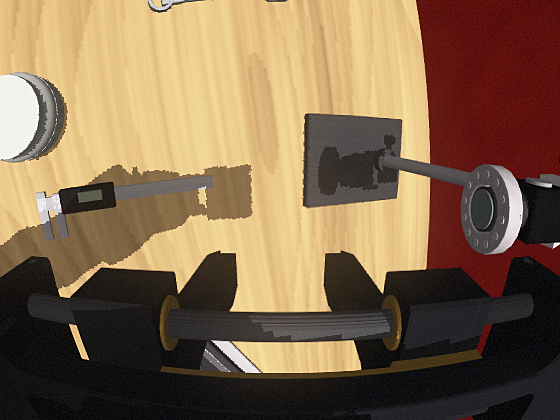

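The ring light is at (490,208), with the lens disc at (482,209). I'll zoom in there to fit the lens pose.

```bash
python3 - <<'E'
import cv2
im=cv2.imread('pics/w1.png')[155:265,450:560]
cv2.imwrite('pics/c2.png',cv2.resize(im,(594,594),interpolation=cv2.INTER_CUBIC))
E
```

```text
(no output)
```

View pics/c2.png

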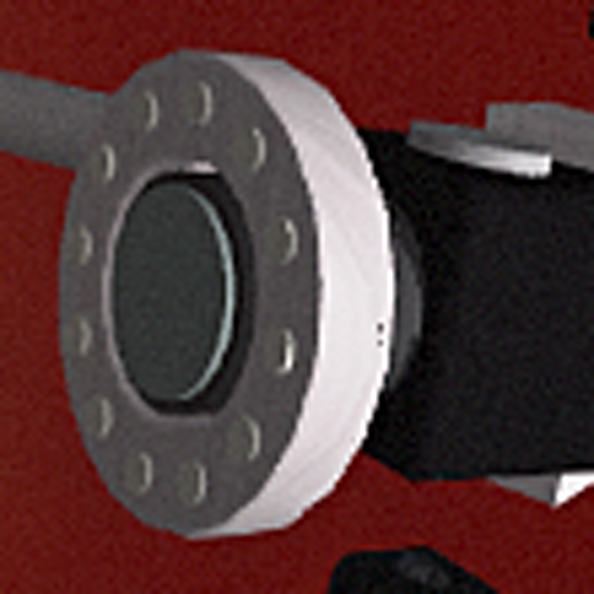

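```bash
cat > fit.py <<'E'
from h import *
import pickle; from scipy.optimize import least_squares
k=pickle.load(open('w1.pkl','rb')); I=k['intrinsics']; C=R.from_quat(k['rotation'])
def proj(P):
    c=C.inv().apply(P-k['eye'])*[1,-1,-1]; n=np.linalg.norm(c[:,:2],axis=1); t=np.arctan2(n,c[:,2])
    return I[:2,2]+I[0,0]*c[:,:2]*(t/n)[:,None]
f=lambda a:np.array(a,float)/5.4+[450,155]-.4
dots=f([(148,110),(203,103),(258,150),(288,240),(285,352),(250,438),(195,482),(143,470),(102,415),(84,332),(84,243),(106,163)])
left=f([(60,295)]);right=f([(323,295)]);top=f([(190,52)]);bot=f([(190,537)])
def circ(v,rad,ph,n): 
    L=lensR(v[3],v[4]); a=ph+np.arange(n)*2*np.pi/n
    return v[:3]+L.apply(np.c_[0*a,rad*np.cos(a),rad*np.sin(a)])
def res(v,s):
    o=proj(circ(v,.034,0,120)); d=proj(circ(v,v[5],0,360))
    e=[o[:,0].min()-left[0,0],o[:,0].max()-right[0,0],o[:,1].min()-top[0,1],o[:,1].max()-bot[0,1]]
    dd=proj(circ(v,v[5],v[6],12)[::s])
    return np.r_[np.array(e),(dd-dots).ravel()]
best=None
for s in (1,-1):
  for ph in np.linspace(-np.pi,np.pi,24):
    q=least_squares(lambda v:res(v,s),[.7,.19,.27,-.13,.4,.027,ph],x_scale=[.01,.01,.01,.1,.1,.003,.1],loss='soft_l1')
    if best is None or q.cost<best.cost: best=q
print(best.cost,best.x.round(4)); print(np.abs(best.fun).round(1))
E
python3 fit.py
```

```text
0.8574966485037587 [ 0.7115  0.1929  0.2667 -0.1451  0.4015  0.027  -0.5171]
[0.4 0.  0.3 0.6 0.4 0.1 0.2 0.1 0.4 0.  0.2 0.3 0.  0.2 0.  0.3 0.3 0.
 0.1 0.1 0.2 0.1 0.3 0.3 0.  0.  0.3 0.1]
```

```bash
python3 - <<'E'
from h import *
print(r.get_state()['clock']); print(rows([.452,-.138,.21],down(np.radians(21.4)),9)[0])
E
```

```text
3.2
[[-0.0388, -0.0071, 0.0054], [-0.0384, -0.009, 0.0054], [-0.0379, -0.0109, 0.0053], [-0.0373, -0.0127, 0.0054], [-0.0366, -0.0146, 0.0056], [-0.0358, -0.0164, 0.0059], [-0.0349, -0.0181, 0.0062], [-0.034, -0.0197, 0.0067], [-0.0328, -0.0213, 0.0072]]
[[2.5, 0.6, -3.2], [2.5, 0.7, -3.2], [2.4, 0.6, -3.2], [2.5, 0.7, -3.2], [2.5, 0.6, -3.2], [2.5, 0.6, -3.2], [2.5, 0.7, -3.2], [2.5, 0.6, -3.2], [2.4, 0.7, -3.2]]
[ 0.4519531  -0.13800671  0.20995746]
```

Call:
{"api": "play_rows", "payload": {"translation": [[-0.039, -0.007, 0.0055], [-0.0385, -0.009, 0.0055], [-0.038, -0.011, 0.0055], [-0.0375, -0.0125, 0.0055], [-0.0365, -0.0145, 0.0055], [-0.036, -0.0165, 0.006], [-0.035, -0.018, 0.006], [-0.034, -0.0195, 0.0065], [-0.033, -0.0215, 0.007], [0, 0, 0], [0, 0, 0]], "delta_rot": [[2.5, 0.6, -3.2], [2.5, 0.7, -3.2], [2.4, 0.6, -3.2], [2.5, 0.7, -3.2], [2.5, 0.6, -3.2], [2.5, 0.6, -3.2], [2.5, 0.7, -3.2], [2.5, 0.6, -3.2], [2.4, 0.7, -3.2], [0, 0, 0], [0, 0, 0]], "grip": [0, 0, 0, 0, 0, 0, 0, 0, 0, 0, 0]}}

```text
clock: 4.58
tool_pos: [0.4526, -0.139, 0.2106]
eef_rot: [0.564, 0.826, 0.001, 0.0]
contact_force: [0.2, -0.9, -0.2]
opening: 0.5
finger_force: 0.0
```

```bash
python3 - <<'E'
from h import *
s=r.get_state(); print(s['clock'],s['tool_pos'],R.from_quat(s['eef_rot']).as_matrix().round(3),s['opening'])
k=r.get_calibration('wrist'); im=r.snapshot('wrist'); cv2.imwrite('pics/w2.png',im)
import pickle; pickle.dump(k,open('w2.pkl','wb'))
for t in ("thin_pad","thin_lining","tab","thick_pad","guides"): print(t,[(np.round(d['point'],3).tolist(),round(d['confidence'],2)) for d in r.look_for('wrist',t)][:3])
cv2.imwrite('pics/w2b.png',cv2.resize(im,(800,600),interpolation=cv2.INTER_CUBIC))
E
```

```text
4.575 [ 0.45264587 -0.13904001  0.21061571] [[-0.363  0.932  0.002]
 [ 0.932  0.363  0.001]
 [ 0.     0.002 -1.   ]] 0.4997558214278485
thin_pad [([0.442, -0.094, 0.086], 0.72)]
thin_lining [([0.444, -0.088, 0.075], 0.9)]
tab [([0.437, -0.084, 0.091], 0.77)]
thick_pad [([0.489, -0.067, 0.075], 0.82)]
guides [([0.455, -0.079, 0.029], 0.91)]
```

View pics/w2b.png

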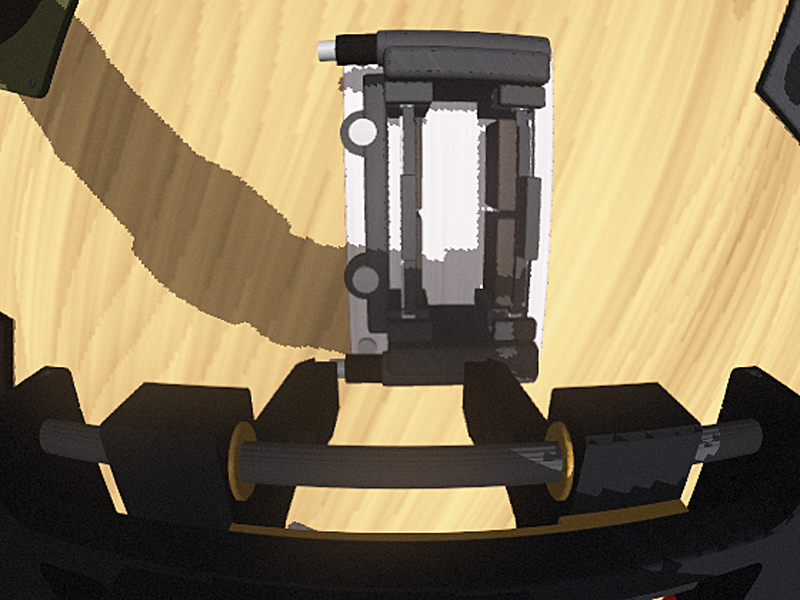

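The thin pad is on the left of the carrier. Its tab top spans about x 402–416, y 176–263 in the 800 px view, and it is parallel to the tool's x axis. The brown thick lining is on the right pad.

```bash
python3 - <<'E'
from h import *
import pickle; k=pickle.load(open('w2.pkl','rb'))
s=.7
def f(px,z): return onz('wrist',np.array(px,float)*s,z,k)
P=f([[409,177],[409,263]],.104); print(P.round(4),P.mean(0).round(4), np.linalg.norm(P[0]-P[1]))
P=f([[402,220],[416,220]],.104); print(P.round(4))
P=f([[527,178],[524,262]],.104); print('thick',P.round(4),P.mean(0))
P=f([[345,75],[347,350]],.01); d=P[0]-P[1]; print('plate yaw',np.degrees(np.arctan2(d[1],d[0]))-90)
P=f([[404,110],[404,318]],.086); d=P[0]-P[1]; print('pad yaw',np.degrees(np.arctan2(d[1],d[0]))-90)
im=cv2.imread('pics/w2.png')[60:240,230:390]
cv2.imwrite('pics/c3.png',cv2.resize(im,None,fx=3.3,fy=3.3,interpolation=cv2.INTER_CUBIC))
E
```

```text
[[ 0.4312 -0.0728  0.104 ]
 [ 0.4474 -0.1137  0.104 ]] [ 0.4393 -0.0933  0.104 ] 0.04397005510953301
[[ 0.4359 -0.0943  0.104 ]
 [ 0.4425 -0.0918  0.104 ]]
thick [[ 0.487  -0.0499  0.104 ]
 [ 0.5034 -0.0908  0.104 ]] [ 0.49520423 -0.07032312  0.104     ]
plate yaw 20.64810461082952
pad yaw 21.392527902043383
```

View pics/c3.png

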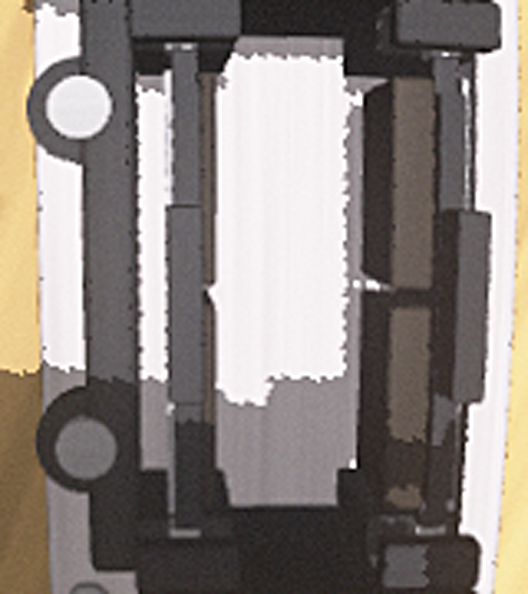

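Call:
{"api": "play_rows", "payload": {"translation": [[0.024, 0.002, 0], [0.0235, 0.002, 0], [0, 0, 0.03], [0, 0, 0.03], [0, 0, 0.022], [0, 0, 0.012], [0, 0, 0.0085], [0, 0, 0], [0, 0, 0]], "delta_rot": [[0, 0, 0], [0, 0, 0], [0, 0, 0], [0, 0, 0], [0, 0, 0], [0, 0, 0], [0, 0, 0], [0, 0, 0], [0, 0, 0]], "grip": [0, 0, 0, 0, 0, 0, 0, 0, 0]}}

```text
clock: 6.0
tool_pos: [0.4393, -0.0946, 0.1085]
eef_rot: [0.565, 0.825, 0.001, 0.001]
contact_force: [0.2, -1.1, -0.3]
opening: 0.502
finger_force: 0.0
```

```bash
python3 - <<'E'
from h import *
s=r.get_state(); print(s['clock'],s['tool_pos'],s['contact_force'])
im=r.snapshot('wrist'); cv2.imwrite('pics/w3.png',im)
E
```

```text
6.0 [ 0.43925048 -0.0946247   0.10850014] [ 0.21378728 -1.13051964 -0.31778719]
```

View pics/w3.png

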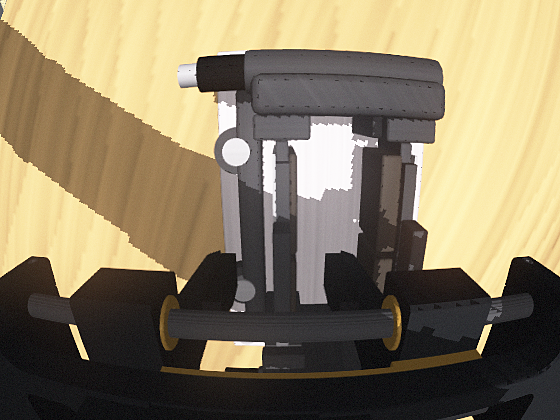

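The thin pad's tab, at column ~284, is centred between the fingers at ~236 and ~328. The thick pad is clear to the right, so I'm closing.

Call:
{"api": "play_rows", "payload": {"translation": [[0, 0, 0], [0, 0, 0], [0, 0, 0], [0, 0, 0], [0, 0, 0], [0, 0, 0]], "delta_rot": [[0, 0, 0], [0, 0, 0], [0, 0, 0], [0, 0, 0], [0, 0, 0], [0, 0, 0]], "grip": [-0.5, -1, -1, -1, -1, -1], "squeeze": 40}}

```text
clock: 6.8
tool_pos: [0.439, -0.0946, 0.108]
eef_rot: [0.565, 0.825, 0.001, 0.0]
contact_force: [0.5, 0.4, 0.8]
opening: 0.085
finger_force: 40.0
```

Call:
{"api": "play_rows", "payload": {"translation": [[0, 0, -0.001], [0, -0.004, 0], [0, -0.005, 0], [0, -0.005, 0], [0, -0.005, 0], [0, -0.005, 0], [0, -0.001, 0], [0, 0, 0]], "delta_rot": [[0, 0, 0], [0, 0, 0], [0, 0, 0], [0, 0, 0], [0, 0, 0], [0, 0, 0], [0, 0, 0], [0, 0, 0]], "grip": [-1, -1, -1, -1, -1, -1, -1, -1]}}

```text
clock: 7.8
tool_pos: [0.4157, -0.1036, 0.109]
eef_rot: [0.565, 0.825, 0.001, 0.0]
contact_force: [0.1, -0.1, -4.5]
opening: 0.084
finger_force: 40.0
```

Call:
{"api": "play_rows", "payload": {"translation": [[0, 0, -0.003], [0, 0, -0.004], [0, 0, -0.006], [0, 0, -0.01]], "delta_rot": [[0, 0, 0], [0, 0, 0], [0, 0, 0], [0, 0, 0]], "grip": [-1, -1, -1, -1]}}

```text
clock: 8.3
tool_pos: [0.4154, -0.1036, 0.1325]
eef_rot: [0.565, 0.825, 0.0, 0.0]
contact_force: [0.2, -0.7, -4.5]
opening: 0.088
finger_force: 40.0
```

```bash
python3 - <<'E'
from h import *
s=r.get_state(); L=lensR(-.1451,.4015); lens=np.array([.7115,.1929,.2667])
T=lens+L.apply([-.158,0,.048]); print(T)
p0=np.array(s['tool_pos'])+[0,0,.14]
print(rows(T,toolR(L),14,p0,R.from_quat(s['eef_rot']))[0])
E
```

```text
[0.54903188 0.21664097 0.24913652]
[[0.0179, 0.0172, 0.0017], [0.0185, 0.0164, 0.002], [0.0191, 0.0157, 0.0024], [0.0196, 0.015, 0.0026], [0.0202, 0.0141, 0.0028], [0.0208, 0.0133, 0.0031], [0.0212, 0.0125, 0.0034], [0.0217, 0.0116, 0.0034], [0.0221, 0.0107, 0.0037], [0.0226, 0.0098, 0.0037], [0.0228, 0.0088, 0.0039], [0.0233, 0.0079, 0.0039], [0.0235, 0.0069, 0.0039], [0.0238, 0.006, 0.004]]
[[-1.6, -0.4, 2.1], [-1.6, -0.4, 2.1], [-1.6, -0.5, 2.0], [-1.6, -0.4, 2.1], [-1.6, -0.4, 2.1], [-1.6, -0.4, 2.1], [-1.6, -0.5, 2.1], [-1.6, -0.4, 2.0], [-1.6, -0.4, 2.1], [-1.6, -0.4, 2.1], [-1.6, -0.5, 2.1], [-1.6, -0.4, 2.1], [-1.6, -0.4, 2.0], [-1.6, -0.4, 2.1]]
[0.54901587 0.21666439 0.24909261]
```

Call:
{"api": "play_rows", "payload": {"translation": [[0, 0, -0.03], [0, 0, -0.04], [0, 0, -0.04], [0, 0, -0.03], [0.018, 0.017, 0.0015], [0.0185, 0.0165, 0.002], [0.019, 0.0155, 0.0025], [0.0195, 0.015, 0.0025], [0.02, 0.014, 0.003], [0.021, 0.0135, 0.003], [0.021, 0.0125, 0.0035], [0.0215, 0.0115, 0.0035], [0.022, 0.0105, 0.0035], [0.0225, 0.01, 0.0035], [0.023, 0.009, 0.004], [0.0235, 0.008, 0.004], [0.0235, 0.007, 0.004], [0.024, 0.006, 0.004], [0, 0, 0], [0, 0, 0]], "delta_rot": [[0, 0, 0], [0, 0, 0], [0, 0, 0], [0, 0, 0], [-1.6, -0.4, 2.1], [-1.6, -0.4, 2.1], [-1.6, -0.5, 2.0], [-1.6, -0.4, 2.1], [-1.6, -0.4, 2.1], [-1.6, -0.4, 2.1], [-1.6, -0.5, 2.1], [-1.6, -0.4, 2.0], [-1.6, -0.4, 2.1], [-1.6, -0.4, 2.1], [-1.6, -0.5, 2.1], [-1.6, -0.4, 2.1], [-1.6, -0.4, 2.0], [-1.6, -0.4, 2.1], [0, 0, 0], [0, 0, 0]], "grip": [-1, -1, -1, -1, -1, -1, -1, -1, -1, -1, -1, -1, -1, -1, -1, -1, -1, -1, -1, -1]}}

```text
clock: 10.8
tool_pos: [0.5482, 0.2153, 0.2486]
eef_rot: [0.742, 0.641, 0.129, 0.15]
contact_force: [-0.3, -0.1, -3.8]
opening: 0.089
finger_force: 40.0
```

```bash
python3 - <<'E'
from h import *
s=r.get_state(); L=lensR(-.1451,.4015); lens=np.array([.7115,.1929,.2667])
p=np.array(s['tool_pos']);Q=R.from_quat(s['eef_rot'])
print(s['clock'],p,L.inv().apply(p-lens),np.degrees((Q.inv()*toolR(L)).as_rotvec()),s['opening'],s['finger_force'],s['contact_force'],s['moment'])
for c in('wrist','side'):
    im=r.snapshot(c); cv2.imwrite(f'pics/f_{c}.png',im)
    for t in ("thin_lining","lens","thick_pad","tab"): print(c,t,[(np.round(d['point'],3).tolist(),round(d['confidence'],2)) for d in r.look_for(c,t)][:2])
a=cv2.imread('pics/f_wrist.png'); b=cv2.imread('pics/f_side.png')[90:300,180:380]
b=cv2.resize(b,(400,420)); cv2.imwrite('pics/f.png',cv2.resize(np.hstack([a[:,160:],b]),None,fx=1,fy=1))
E
```

```text
10.8 [0.54815028 0.21525012 0.24857039] [-0.15883909 -0.00150371  0.0477412 ] [-0.1484901   0.06406522  0.0126482 ] 0.08898076700273116 39.969579577445984 [-0.26749377 -0.14202952 -3.78530125] [-0.01304619  0.82530426 -0.05696661]
wrist thin_lining [([0.566, 0.247, 0.224], 0.76)]
wrist lens [([0.706, 0.2, 0.283], 0.86), ([0.564, 0.24, 0.226], 0.42)]
wrist thick_pad [([0.566, 0.247, 0.223], 0.28)]
wrist tab [([0.561, 0.245, 0.23], 0.85)]
side thin_lining []
side lens [([0.732, 0.175, 0.295], 0.83)]
side thick_pad [([0.491, -0.072, 0.076], 0.78), ([0.344, 0.3, 0.061], 0.34)]
side tab [([0.562, 0.191, 0.215], 0.6)]
```

View pics/f.png

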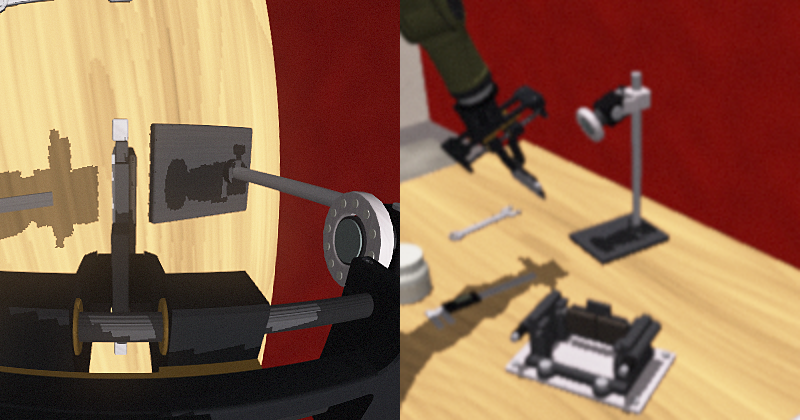

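The pad is held with its lining toward the lens, and the thick pad is still in the carrier. Before handing in, I'll check the pad's in-hand tilt by projecting the ears into the wrist picture.

```bash
python3 - <<'E'
from h import *
k=r.get_calibration('wrist'); s=r.get_state(); I=k['intrinsics']; C=R.from_quat(k['rotation'])
p=np.array(s['tool_pos']); L=lensR(-.1451,.4015)
def proj(P):
    c=C.inv().apply(P-k['eye'])*[1,-1,-1]; n=np.linalg.norm(c[:,:2],axis=1); t=np.arctan2(n,c[:,2])
    return I[:2,2]+I[0,0]*c[:,:2]*(t/n)[:,None]
im=cv2.imread('pics/f_wrist.png')
for a,col in((0,(0,255,0)),(.1,(0,0,255))):
    A=R.from_euler('x',a)
    pts=np.array([[x,y,z] for y,z in((71,42),(60,42),(60,52),(22,52),(22,70),(-60,42),(-71,42)) for x in(-4,4)])-[0,0,74]
    u=proj(p+L.apply(A.apply(pts/1000))); print(a,u.round(0).tolist())
    for q in u: cv2.circle(im,tuple(np.int32(np.round((q)))),1,col,-1)
c=im[100:370,220:340]; cv2.imwrite('pics/f2.png',cv2.resize(c,None,fx=2.2,fy=2.2,interpolation=cv2.INTER_NEAREST))
E
```

```text
0 [[273.0, 123.0], [289.0, 123.0], [273.0, 146.0], [289.0, 146.0], [272.0, 147.0], [290.0, 147.0], [273.0, 226.0], [289.0, 226.0], [272.0, 239.0], [290.0, 239.0], [274.0, 345.0], [287.0, 345.0], [274.0, 357.0], [287.0, 357.0]]
0.1 [[273.0, 117.0], [290.0, 117.0], [273.0, 141.0], [290.0, 141.0], [272.0, 144.0], [290.0, 144.0], [273.0, 223.0], [289.0, 223.0], [272.0, 241.0], [290.0, 241.0], [274.0, 335.0], [287.0, 335.0], [275.0, 347.0], [287.0, 347.0]]
```

View pics/f2.png

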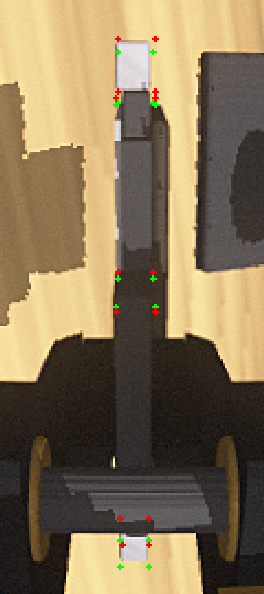

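```bash
python3 -c "
from h import *
print(r.get_state()['qd'].round(4) if hasattr(r.get_state()['qd'],'round') else 0); print(r.finish_job())"
```

```text
[-0.002   0.0021  0.0005 -0.0002  0.0011 -0.0009  0.0017]
the job is handed in; nothing more can be done
None
```

I handed the job in at about 11 s of the 38 s allowed, with no pass/fail result returned: the thin pad is out of the carrier and held still by its tab, lining square to the lens, about 151 mm away and within about 2 mm of its axis by my measurements; the thick pad looks unmoved in the last side view.

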